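# Draw a guide bar out of its rack for a line changeover

### The arm

A 6-joint arm with a two-finger parallel gripper is mounted at the origin on the work surface. World frame = base frame: x ahead of the robot, y to its left, z up, the work surface at z = 0. Lengths are in mm, angles in rad, forces in N, time in s.
With the tool pointing down it reaches from about 425 to 950 mm from the base axis. Payload 3.5 kg.
Tool frame: the origin (TCP) lies at the centre of the arm's flange, where the gripper is bolted on; the fingertips stand 173 mm ahead of it and the grasp point (between the pads) lies 155 mm ahead of it; z points along the fingers, x is the direction in which the jaws open and shut, and the axes are right-handed (so a half turn about z gives the same grasp; the last joint's range is limited). The gripper opens to 85 mm and grips with 20 to 120 N. Pads are 22 mm wide; open, the fingers measure 114 mm over their backs; the gripper's body (76 mm by 85 mm) begins 54 mm behind the grasp point. The pads swing forward as they close: fully open they stand 13 mm farther back than shut.
Start: joints at [1.145, 0.286, 1.577, -0, 1.279, -0.15], TCP at [183.778, 649.487, 404.725] pointing down, gripper open.
Joint ranges: [-2.77, 2.77], [-0.9, 2.22], [0.21, 2.48], [-1.53, 4.67], [0.24, 2.81], [-2.84, 2.84]. Speed limits (rad/s): [2.79, 2.79, 3.14, 3.14, 3.14, 3.14].

### API

Orientations are given as a unit quaternion [w, x, y, z].
In Python, from rig import robot gives the robot as it stands.
- The arm moves only by the tool servo_tool, never from a script. Its argument "commands" is text: rows parted by semicolons, each of 5 numbers parted by spaces: the shift along the tool's x, y, z in m, then the turn about the tool's z in degrees, then the gripper's target within -1 to 1 (fully open at 1, half-way at 0, shut at -1). In form: x y z twist grip; .... A call has exactly 5 rows; each row shifts and turns the commanded pose from where the row before left it, along the tool's axes as they then stand; what a row does not reach is not made up. A row lasts 1/10 s, in which the tool goes at most 50 mm and 8.59 degrees, less where a joint would pass 70% of its speed; a pose out of reach is approached as far as the arm can. A call is refused whole if a number of a shift passes 0.05 or a number of a turn 8.59, either way. A call with a gripper value outside its range is refused whole. The fingers move at their own pace and stop on an object; "grip_force" is the grip in N (left out, the last holds). Time passes only in rows, so rows that do not move let the fingers close, or fill a call up. It gives the time, the measured TCP pose, the force and the opening at its end, in the units of the state.
- robot.observe(): the state, without advancing time (a new reading comes with each control period).
- robot.grab_frame(name): name is "side" or "top" or "wrist"; returns a dict with "pixels" (420x560x3 uint8, blue, green, red), "z_map" (420x560 float32, mm along the optical axis (not along the pixel's ray), 0 where there is no reading), "fov_y" (degrees; the focal length in pixels is half the picture's height over the tangent of half this angle, whatever the lens; pixels are square), "cx", "cy" (the principal point, pixels), "eye" and "rotation" of the camera in the world. Camera axes: x right, y down, z forward; pixel columns grow to the right and rows downward; lengths in mm; the calibration is good to about 2 mm. The wrist camera is an equidistant fisheye: a pixel r from the principal point sees the ray r / f radians off the axis. A picture is of the moment at which its call begins.
- robot.job_done(): hands the job in, once; it reports no verdict.
The state is a dict: "t": time; "joint_positions": joint angles; "qvel": joint speeds; "effort": joint torques, N m; "position": TCP position; "orientation": TCP orientation; "wrist_force": force on the tool from outside, world axes, zero at the start; "wrist_torque": the same for the moment, N m; "width": finger opening in mm.
Only numpy, scipy, OpenCV 4.12 (cv2) and the standard library are available. Lean on these libraries where they do the work, as an engineer would, in place of code of your own. Each camera call takes 0.05 s, during which the arm holds its last target.

### The job

The labelling line is being changed over: take the wide white guide bar out of the steel rack by lifting its lip end over the lip and drawing it out endwise from under the strap, then lay it flat on the black rubber mat, lengthwise along the mat and about in its middle, and let go. Set it down rather than dropping it, and leave the narrow guide bar where it lies in the rack.

Things in the scene. Friction and masses are not known exactly. Their poses are not given: they have to be found in the camera images.
- wide_bar: White plastic bar 32 mm wide (x), 240 long (y), 18 thick (z), about 0.14 kg; origin: centre of its underside. Starts in either rack lane, parallel to the rack, centred on a rib 20 wide, underside 30 mm above the table, sides free; its +y end is 4 mm behind the lip, its tail (-y) under and beyond the strap. It comes out towards +y only; drawn 80 mm, its tail is past the strap and can be lifted.
- narrow_bar: The narrow guide bar, in the rack's other lane: same white plastic, length and thickness (240 mm, 18 mm), but only 15 mm wide. Its origin is the centre of its underside. It must stay where it is.
- rack: Fixed steel rack, 170 (x) by 300 mm (y), 6 thick; origin: centre of underside, on the table. Lanes along y at x = -42.5 and 42.5. In each: lip 22 wide at y 124 to 132, top 48 above the table; strap over the bar at y -50 to -42, underside 62, top 66 high (too low for a level bar to pass the lip), posts 42 apart; end stop at y -126, 56 high; cheeks y -126 to -96, 42 apart, 42 high.
- mat: The black rubber mat fixed on the table: 110 mm (its x) by 320 mm (its y), 4 mm thick. Origin at the centre of its underside, on the table; its top is at 4 mm.
Mind the look-alikes: they are no part of the job. What is shaped like the wide_bar but purple is not meant.

How it is judged:
By the outcome, as a careful person would: the job done as asked, in the order asked, and still so for the second after the job is handed in, with the robot touching nothing.
It also fails if it takes over 46 s, if anything falls off the work surface, if the arm or the gripper's body presses on something with over 40 N, if the wrist force passes 120 N, or if a joint passes its speed limit or range.

## Working session

There is one attempt and no reset: what is moved stays moved. The work goes in short steps, Python scripts to look and compute and a tool call to move; the robot and the scene stay as the last step left them, time stands still between calls to the robot, and variables do not carry over. Pictures are saved under pics/ and viewed, and the job is handed in when it is done.

Besides the shell and the picture viewer there is one more tool, called after "Call:" as name(argument=value, ...) on one line, values as JSON. servo_tool: Moves the arm, as the interface text tells. Its arguments: {"type":"object","properties":{"commands":{"type":"string"},"grip_force":{"type":"number"}},"required":["commands"]}

```bash
ls; mkdir -p pics; cat > h.py <<'E'
import numpy as np, cv2
from rig import robot
def grab(n,tag):
    f=robot.grab_frame(n); cv2.imwrite(f'pics/{tag}.png',f['pixels']); np.savez(f'pics/{tag}.npz',**{k:np.array(v) for k,v in f.items()}); return f
def load(tag): 
    return dict(np.load(f'pics/{tag}.npz'))
def cloud(f):
    h,w=f['z_map'].shape; fl=h/2/np.tan(np.radians(f['fov_y'])/2)
    u,v=np.meshgrid(np.arange(w),np.arange(h)); z=f['z_map']
    P=np.stack([(u-f['cx'])/fl*z,(v-f['cy'])/fl*z,z],-1)
    W=P@np.array(f['rotation']).T+np.array(f['eye']); W[z==0]=np.nan
    return W
E
python3 - <<'E'
from h import *
for n in('top','side'):
    f=grab(n,n+'0'); print(n,f['fov_y'],f['cx'],f['cy'],f['eye'],f['rotation'])
print(robot.observe())
E
```

```text
pics
top 45.94582838722788 280.4583750407365 215.69271064234943 [ 347.69053629    3.33590971 1070.36019241] [-0.00482233  0.71467726 -0.69935968  0.01044987]
side 43.779837119847784 275.7238149832688 209.28026308986955 [ 299.87041508 -970.76470025  608.57125197] [-0.50905563  0.8592136  -0.04202854  0.02911966]
{'t': 0.1, 'joint_positions': array([ 1.14498778e+00,  2.87080453e-01,  1.57803960e+00,  1.90051696e-05,
        1.27857327e+00, -1.50021102e-01]), 'qvel': array([-0.00087687, -0.00205235, -0.00484365,  0.00059535, -0.00010713,
       -0.00077101]), 'effort': array([ 4.87165216e-04, -4.07297802e+01, -2.93696648e+01, -1.28392121e-04,
        3.48941139e-03,  1.74082965e-05]), 'position': array([183.69349108, 649.28521464, 403.47797758]), 'orientation': array([ 4.93242419e-04,  7.97592812e-01,  6.03195327e-01, -9.27362159e-04]), 'wrist_force': array([ 0.26699418, -0.78169576, -1.74632056]), 'wrist_torque': array([-0.01412544,  0.02825558, -0.03068495]), 'width': 85.30905749800098}
```

```bash
cat >> h.py <<'E'
from scipy.spatial.transform import Rotation as Rn
def RM(q): return Rn.from_quat([q[1],q[2],q[3],q[0]]).as_matrix()
def cloud(f):
    h,w=f['z_map'].shape; fl=h/2/np.tan(np.radians(float(f['fov_y']))/2)
    u,v=np.meshgrid(np.arange(w),np.arange(h)); z=f['z_map']
    P=np.stack([(u-f['cx'])/fl*z,(v-f['cy'])/fl*z,z],-1)
    W=P@RM(f['rotation']).T+np.array(f['eye']); W[z==0]=np.nan
    return W
E
python3 - <<'E'
from h import *
for n in('top0','side0'):
    W=cloud(load(n)); print(n)
    for r in range(40,420,60):
        print([W[r,c].round().tolist() for c in range(40,560,120)])
E
```

```text
top0
[[737.0, 520.0, 11.0], [747.0, 265.0, -1.0], [753.0, 4.0, 0.0], [755.0, -255.0, 12.0], [767.0, -521.0, -1.0]]
[[603.0, 506.0, 30.0], [616.0, 261.0, 1.0], [622.0, 1.0, -1.0], [628.0, -259.0, 2.0], [636.0, -524.0, -4.0]]
[[480.0, 516.0, 0.0], [485.0, 257.0, 5.0], [491.0, -1.0, 2.0], [491.0, -251.0, 44.0], [503.0, -523.0, 1.0]]
[[350.0, 513.0, -1.0], [356.0, 256.0, -5.0], [362.0, -4.0, -4.0], [367.0, -264.0, -1.0], [373.0, -526.0, -3.0]]
[[221.0, 509.0, -1.0], [227.0, 251.0, 0.0], [232.0, -7.0, -0.0], [237.0, -266.0, -2.0], [243.0, -528.0, -3.0]]
[[93.0, 505.0, -2.0], [99.0, 247.0, 2.0], [104.0, -10.0, 0.0], [108.0, -269.0, -3.0], [113.0, -528.0, -2.0]]
[[-34.0, 500.0, 1.0], [-30.0, 245.0, -2.0], [76.0, -8.0, 289.0], [-21.0, -272.0, -6.0], [-17.0, -532.0, -6.0]]
side0
[[-433.0, 1329.0, 182.0], [51.0, 1329.0, 176.0], [557.0, 1330.0, 170.0], [1466.0, 2437.0, -51.0], [2136.0, 2177.0, -10.0]]
[[-486.0, 1336.0, -71.0], [24.0, 1343.0, -85.0], [560.0, 1332.0, -94.0], [837.0, 534.0, 141.0], [2138.0, 2030.0, -343.0]]
[[-36.0, -50.0, 226.0], [112.0, 460.0, 1.0], [461.0, 432.0, 0.0], [814.0, 408.0, -2.0], [2133.0, 1867.0, -677.0]]
[[-133.0, 133.0, -0.0], [143.0, 110.0, -1.0], [422.0, 84.0, -1.0], [694.0, 34.0, 14.0], [858.0, -154.0, 113.0]]
[[-65.0, -110.0, 1.0], [165.0, -130.0, 1.0], [389.0, -216.0, 49.0], [631.0, -169.0, -2.0], [864.0, -194.0, -0.0]]
[[-18.0, -278.0, -1.0], [184.0, -317.0, 18.0], [378.0, -321.0, 4.0], [579.0, -333.0, -2.0], [761.0, -376.0, 22.0]]
[[18.0, -407.0, -1.0], [191.0, -423.0, -1.0], [365.0, -441.0, 1.0], [446.0, -657.0, 237.0], [714.0, -474.0, -0.0]]
```

View pics/top0.png

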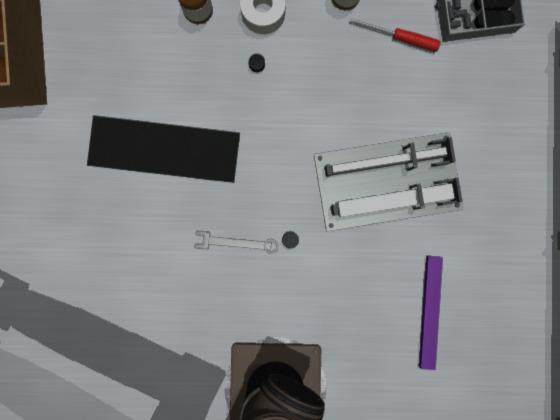

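View pics/side0.png

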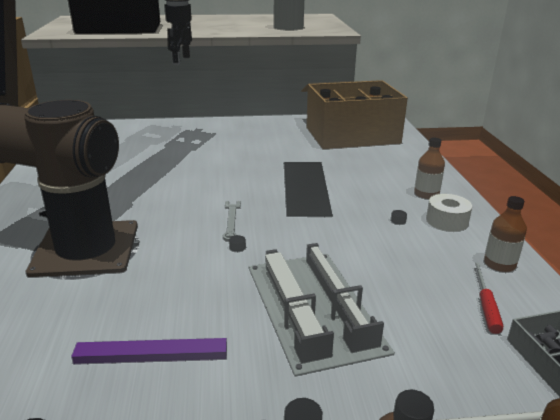

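```bash
python3 - <<'E'
from h import *
f=load('top0');W=cloud(f);im=f['pixels'].astype(int)
crop=cv2.resize(f['pixels'][120:240,305:475],None,fx=4.5,fy=4.5,interpolation=cv2.INTER_CUBIC);cv2.imwrite('pics/crop0.png',crop)
# mat
g=im.max(2)
def comp(mask,seed,name):
    n,l=cv2.connectedComponents(mask.astype(np.uint8),connectivity=4); m=l==l[seed]
    pix=np.argwhere(m)[:,::-1]; P=W[m]; P=P[~np.isnan(P[:,0])]
    print(name,m.sum(),'z',np.percentile(P[:,2],[5,50,95]).round(1))
    r=cv2.minAreaRect(P[:,:2].astype(np.float32)); print('  rect',np.round(r[0],1),np.round(r[1],1),round(r[2],2))
    c=P[:,:2].mean(0);_,_,vt=np.linalg.svd(P[:,:2]-c,full_matrices=False);print('  mean',c.round(1),'axis deg',np.degrees(np.arctan2(vt[0,1],vt[0,0])).round(2))
    return m
comp(g<40,(149,163),'mat')
print(im[199,380],im[161,380],im[180,340])
comp(im.min(2)>190,(199,380),'wide front'); comp(im.min(2)>190,(192,440),'wide tail')
E
```

```text
mat 7124 z [0.  3.2 6.4]
  rect [510.3 251.7] [317.  106.3] 84.58
  mean [509.9 251.3] axis deg -95.39
[189 188 187] [189 188 187] [166 170 162]
wide front 235200 z [-4.1 -0.5 41.2]
  rect [389.9  -5.8] [ 915.5 1221.7] 1.05
  mean [385.9  -3.9] axis deg -88.19
wide tail 235200 z [-4.1 -0.5 41.2]
  rect [389.9  -5.8] [ 915.5 1221.7] 1.05
  mean [385.9  -3.9] axis deg -88.19
```

View pics/crop0.png

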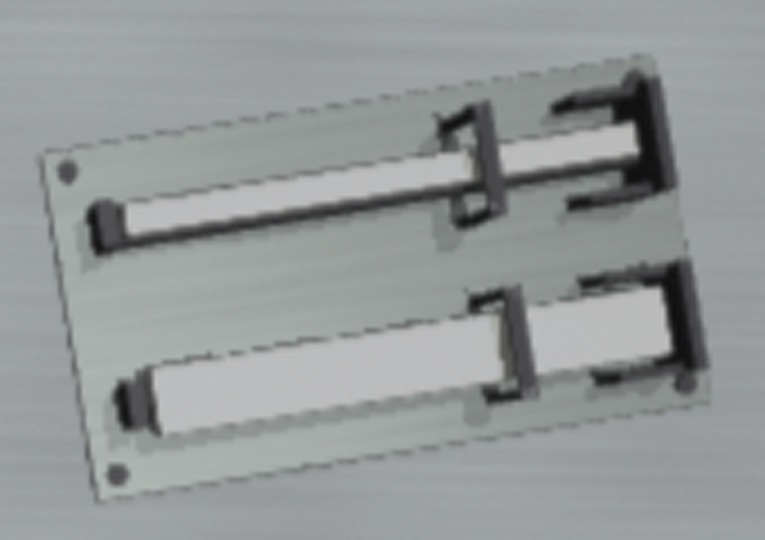

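The wide white bar lies in the lower lane: crop (410,355), full image about (395,199). The rejected candidates are the narrow bar (385,161) and the purple bar (431,312). The lip is on the left (+y). Next I measure it.

```bash
python3 - <<'E'
from h import *
f=load('top0');W=cloud(f);im=f['pixels'].astype(int)
fl=210/np.tan(np.radians(float(f['fov_y']))/2);R=RM(f['rotation'])
def px2w(u,v,z):
    d=R@np.array([(u-f['cx'])/fl,(v-f['cy'])/fl,1]);e=f['eye'];return (e+d*(z-e[2])/d[2])
m=np.zeros(im.shape[:2],bool);m[185:222,330:462]=1
m&=im.min(2)>181
n,l,st,_=cv2.connectedComponentsWithStats(m.astype(np.uint8),connectivity=4)
keep=[i for i in range(1,n) if st[i,4]>150];print(st[keep])
for i in keep: print('z',np.nanmedian(W[l==i][:,2]))
mm=np.isin(l,keep)
pix=np.argwhere(mm)[:,::-1]
P=np.array([px2w(u,v,48) for u,v in pix])
r=cv2.minAreaRect(P[:,:2].astype(np.float32));print(r); print(cv2.boxPoints(r))
# rack corners from crop
for c in [(42,152),(98,500),(708,402),(652,55)]:
    print('rack',px2w(c[0]/4.5+305-.4,c[1]/4.5+120-.4,6).round(1))
for c in [(92,116),(240,132),(235,182),(88,166)]: print('mat',px2w(*c,4).round(1))
E
```

```text
[[ 423  185   30   17  369]
 [ 340  191   76   25 1002]]
z 47.01584330756111
z 46.940862934981624
((407.62823486328125, -242.74777221679688), (27.849273681640625, 234.0861358642578), 10.415349960327148)
[[ 372.77368  -130.15054 ]
 [ 415.0924   -360.37967 ]
 [ 442.4828   -355.345   ]
 [ 400.16406  -125.115875]]
rack [506.7 -74.2   6. ]
rack [ 340.6 -104.3    6. ]
rack [ 393.9 -395.8    6. ]
rack [ 560.1 -366.5    6. ]
mat [576.9 405.9   4. ]
mat [549.7  86.4   4. ]
mat [441.3  94.6   4. ]
mat [468.7 411.3   4. ]
```

```bash
cat >> h.py <<'E'
def plan(p,q,wps,vmax=45,tmax=8):
    """wps: list of (x,y,z,yaw_deg); prints rows in tool axes"""
    R=RM(q); yaw=np.degrees(np.arctan2(R[1,0],R[0,0])); p=np.array(p,float); print('yaw',yaw.round(2),'tilt z',R[:,2].round(3))
    for x,y,z,t in wps:
        d=np.array([x,y,z])-p; n=int(max(np.ceil(np.linalg.norm(d)/vmax),np.ceil(abs(t-yaw)/tmax),1)); 
        print('-- to',(x,y,z,t),n,'rows')
        dt=(t-yaw)/n
        for i in range(n):
            a=np.radians(yaw); s=d/n
            tx=s[0]*np.cos(a)+s[1]*np.sin(a); ty=s[0]*np.sin(a)-s[1]*np.cos(a)
            print(f'{tx/1000:.4f} {ty/1000:.4f} {-s[2]/1000:.4f} {-dt:.2f}',end='; '); yaw+=dt
        print(); p=np.array([x,y,z],float)
E
python3 - <<'E'
from h import *
s=robot.observe()
plan(s['position'],s['orientation'],[(480,300,340,42),(409.5,-250.5,330,10.4)])
E
```

```text
yaw 74.2 tilt z [-0.001 -0.002 -1.   ]
-- to (480, 300, 340, 42) 11 rows
-0.0232 0.0346 0.0058 2.93; -0.0214 0.0357 0.0058 2.93; -0.0196 0.0368 0.0058 2.93; -0.0177 0.0377 0.0058 2.93; -0.0157 0.0386 0.0058 2.93; -0.0137 0.0393 0.0058 2.93; -0.0117 0.0400 0.0058 2.93; -0.0096 0.0405 0.0058 2.93; -0.0076 0.0409 0.0058 2.93; -0.0055 0.0413 0.0058 2.93; -0.0034 0.0415 0.0058 2.93; 
-- to (409.5, -250.5, 330, 10.4) 13 rows
-0.0324 0.0278 0.0008 2.43; -0.0312 0.0292 0.0008 2.43; -0.0299 0.0305 0.0008 2.43; -0.0286 0.0317 0.0008 2.43; -0.0272 0.0329 0.0008 2.43; -0.0258 0.0340 0.0008 2.43; -0.0243 0.0351 0.0008 2.43; -0.0228 0.0361 0.0008 2.43; -0.0213 0.0370 0.0008 2.43; -0.0197 0.0379 0.0008 2.43; -0.0180 0.0387 0.0008 2.43; -0.0164 0.0394 0.0008 2.43; -0.0147 0.0401 0.0008 2.43;
```

Call:
servo_tool(commands="-0.023 0.035 0.006 3 1; -0.021 0.036 0.006 3 1; -0.02 0.037 0.006 3 1; -0.018 0.038 0.006 3 1; -0.016 0.039 0.006 3 1")

```text
t: 0.6
position: [320.0, 487.9, 373.9]
orientation: [0.0, 0.87, 0.493, -0.0]
wrist_force: [-0.3, -0.1, -0.2]
width: 85.7
```

Call:
servo_tool(commands="-0.014 0.039 0.006 3 1; -0.012 0.04 0.006 3 1; -0.01 0.04 0.006 3 1; -0.008 0.041 0.006 3 1; -0.006 0.041 0.006 3 1")

```text
t: 1.1
position: [451.4, 327.0, 344.1]
orientation: [-0.0, 0.927, 0.375, -0.0]
wrist_force: [0.4, 0.7, -0.5]
width: 85.2
```

Call:
servo_tool(commands="-0.003 0.042 0.006 2 1; -0.032 0.028 0.001 2.5 1; -0.031 0.029 0.001 2.5 1; -0.03 0.03 0.001 2.5 1; -0.029 0.032 0.001 2.5 1")

```text
t: 1.6
position: [455.6, 125.6, 334.2]
orientation: [-0.0, 0.961, 0.277, -0.0]
wrist_force: [0.4, 0.6, 0.2]
width: 85.3
```

Call:
servo_tool(commands="-0.027 0.033 0.001 2.5 1; -0.026 0.034 0.001 2.5 1; -0.024 0.035 0.001 2.5 1; -0.023 0.036 0.001 2.5 1; -0.021 0.037 0.001 2.5 1")

```text
t: 2.1
position: [427.7, -85.6, 329.5]
orientation: [-0.0, 0.985, 0.17, 0.0]
wrist_force: [0.4, -0.0, 0.3]
width: 85.5
```

```bash
python3 - <<'E'
from h import *
s=robot.observe()
plan(s['position'],s['orientation'],[(409.5,-250.5,280,10.4)])
E
```

```text
yaw 19.6 tilt z [ 0.  0. -1.]
-- to (409.5, -250.5, 280, 10.4) 4 rows
-0.0181 0.0373 0.0124 2.30; -0.0166 0.0380 0.0124 2.30; -0.0151 0.0386 0.0124 2.30; -0.0135 0.0392 0.0124 2.30;
```

Call:
servo_tool(commands="-0.018 0.037 0.012 2.3 1; -0.017 0.038 0.012 2.3 1; -0.015 0.039 0.012 2.3 1; -0.013 0.039 0.012 2.3 1; 0 0 0 0 1")

```text
t: 2.6
position: [409.8, -252.3, 280.2]
orientation: [-0.0, 0.996, 0.089, -0.001]
wrist_force: [-0.3, 0.4, -0.0]
width: 85.4
```

```bash
python3 - <<'E'
from h import *
f=grab('wrist','w1'); print({k:f[k] for k in('fov_y','cx','cy','eye','rotation')})
s=robot.observe()
plan(s['position'],s['orientation'],[(409.5,-250.5,280,10.4)]);print(s['position'],s['wrist_force'])
E
```

```text
{'fov_y': 65.70646984690485, 'cx': 279.71801639944454, 'cy': 204.7522935345121, 'eye': array([ 397.06941056, -182.97165484,  249.53503579]), 'rotation': array([0.1390402 , 0.98625513, 0.0885476 , 0.01131214])}
yaw 10.27 tilt z [-0.002  0.002 -1.   ]
-- to (409.5, -250.5, 280, 10.4) 1 rows
-0.0006 -0.0003 0.0006 -0.13; 
[ 410.10116589 -250.66003881  280.59388928] [-0.24765572  0.29745672  0.71658175]
```

View pics/w1.png

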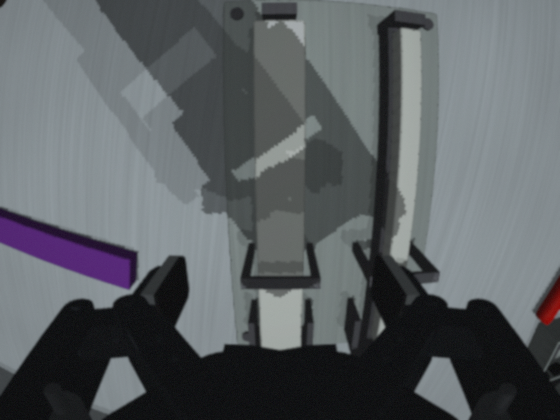

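```bash
cat >> h.py <<'E'
def fcloud(f):
    h,w=f['z_map'].shape; fl=h/2/np.tan(np.radians(float(f['fov_y']))/2)
    u,v=np.meshgrid(np.arange(w),np.arange(h)); dx=u-f['cx'];dy=v-f['cy'];r=np.hypot(dx,dy)+1e-9;th=r/fl
    k=np.tan(th)/r; z=f['z_map']
    P=np.stack([dx*k*z,dy*k*z,z],-1); W=P@RM(f['rotation']).T+np.array(f['eye']); W[z==0]=np.nan
    return W
RC=np.array([450.3,-235.2]);A=np.radians(10.4);XR=np.array([np.cos(A),np.sin(A)]);YR=np.array([-np.sin(A),np.cos(A)])
def rack(W):
    d=W[...,:2]-RC; return np.stack([d@XR,d@YR,W[...,2]],-1)
E
python3 - <<'E'
from h import *
f=load('w1');K=rack(fcloud(f))
m=(abs(K[...,2]-48)<5)&(K[...,0]>-75)&(K[...,0]<-10)&(K[...,1]>-30)&(K[...,1]<115)
for lo in range(-30,115,25):
    q=K[m&(K[...,1]>lo)&(K[...,1]<lo+25)]
    print(lo,len(q),np.percentile(q[:,0],[1,99]).round(1) if len(q) else '',np.median(q[:,2]).round(1) if len(q) else '')
q=K[m];print('ymax',np.nanpercentile(K[(abs(K[...,0]+42)<12)&(abs(K[...,2]-48)<4)][:,1],[1,99]))
s=robot.observe();print('tcp rack',rack(s['position']))
fing=K[250:420][(K[250:420,:,2]>80)];print('min z finger',np.nanmin(fing[:,2]),np.percentile(fing[:,2],1))
for c in [(165,262),(180,270),(150,275),(360,262),(380,270),(170,310)]: print(c,K[c[1],c[0]].round(1))
E
```

```text
-30 1667 [-59.2 -28.1] 48.1
-5 1864 [-59.3 -27.9] 48.0
20 2000 [-59.1 -28.1] 48.0
45 2055 [-59.2 -27.9] 48.0
70 2084 [-59.1 -27.9] 48.0
95 1601 [-59.5 -27.8] 48.0
ymax [-111.41751299  130.77612754]
tcp rack [-42.32925938  -7.94939394 280.59388928]
min z finger 119.03911714082798 127.24246947674244
(165, 262) [-91.6   2.2 131.7]
(180, 270) [-85.8  -2.1 130.2]
(150, 275) [-97.4  -1.8 136.7]
(360, 262) [ 16.2 -45.2  35.3]
(380, 270) [ -0.8  -2.1 130.5]
(170, 310) [-86.5 -11.4 147.2]
```

Call:
servo_tool(commands="-0.0013 0 0.02 0 1; 0 0 0.02 0 1; 0 0 0.018 0 0.5; 0 0 0.018 0 0.3; 0 0 0 0 0.2", grip_force=30)

```text
t: 3.15
position: [408.8, -247.1, 203.4]
orientation: [-0.002, 0.996, 0.092, -0.002]
wrist_force: [-0.8, -0.0, -0.1]
width: 50.9
```

```bash
python3 - <<'E'
from h import *
f=grab('wrist','w2');f=load('w2');K=rack(fcloud(f))
s=robot.observe();print('tcp rack',rack(s['position']),s['width'],s['wrist_force'])
m=(K[...,2]>10)&(abs(K[...,1]+8)<15)&(np.arange(420)[:,None]>230)
for sgn in(-1,1):
    q=K[m&((K[...,0]+43.6)*sgn>18)&((K[...,0]+43.6)*sgn<60)]; print(sgn,len(q),np.percentile(q[:,2],[0.5,2,10]).round(1))
E
```

```text
tcp rack [-42.58459515  -4.94370256 204.82899516] 51.187801446192864 [ 1.03977186 -0.22201057 -0.47235693]
-1 9090 [37.2 43.8 66.2]
1 8653 [36.5 43.3 64.5]
```

View pics/w2.png

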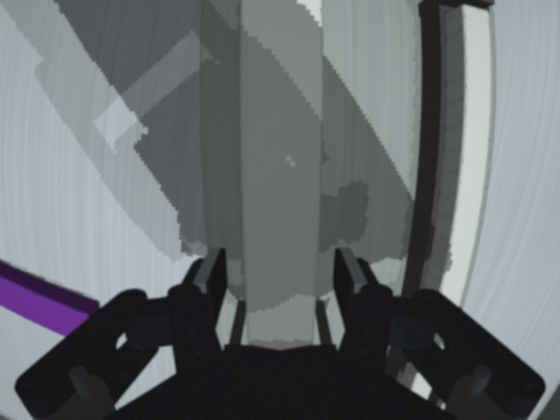

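Call:
servo_tool(commands="-0.001 0.003 0.002 0 0.1; 0 0 0 0 -1; 0 0 0 0 -1; 0 0 0 0 -1; 0 0 0 0 -1", grip_force=30)

```text
t: 3.7
position: [409.7, -252.7, 205.0]
orientation: [0.001, 0.996, 0.091, 0.001]
wrist_force: [-1.2, 0.8, 5.7]
width: 30.8
```

```bash
python3 - <<'E'
from h import *
for i in range(2):
    f=grab('wrist','w3')
    s=robot.observe();print('tcp rack',rack(s['position']),s['width'],s['wrist_force'],s['orientation'])
K=rack(fcloud(load('w3')))
m=(K[...,2]>10)&(abs(K[...,1]+8)<15)&(np.arange(420)[:,None]>230)
for sgn in(-1,1):
    q=K[m&((K[...,0]+43.6)*sgn>18)&((K[...,0]+43.6)*sgn<60)]; print(sgn,len(q),np.percentile(q[:,2],[0.5,2,10]).round(1))
E
```

```text
tcp rack [-43.1229486   -9.89396519 204.98289957] 31.27104029055336 [-0.13038142  0.85349885  5.61788641] [7.89855233e-04 9.95804618e-01 9.14983853e-02 7.64460631e-04]
tcp rack [-43.12997353  -9.90306617 204.98592027] 31.11239291340226 [0.4138272  1.29803611 5.71792694] [7.65414031e-04 9.95809161e-01 9.14493258e-02 7.41329897e-04]
-1 16032 [42.5 53.7 83.5]
1 15969 [41.8 52.5 82.6]
```

Call:
servo_tool(commands="0 0 -0.004 0 -1; 0 0 -0.004 0 -1; 0 0 -0.004 0 -1; 0 0 -0.003 0 -1; 0 0 0 0 -1")

```text
t: 4.3
position: [409.1, -252.2, 218.9]
orientation: [0.0, 0.996, 0.091, 0.0]
wrist_force: [1.4, -0.2, -1.4]
width: 31.4
```

Call:
servo_tool(commands="0 0 -0.002 0 -1; 0 0 -0.002 0 -1; 0 0 -0.002 0 -1; 0 0 0 0 -1; 0 0 0 0 -1")

```text
t: 4.8
position: [408.8, -252.0, 224.1]
orientation: [-0.001, 0.996, 0.091, -0.001]
wrist_force: [1.0, -2.3, -11.3]
width: 31.6
```

```bash
cat > bar.py <<'E'
from h import *
import sys
def bar(tag):
    grab('wrist',tag);K=rack(fcloud(load(tag)))
    s=robot.observe();t=rack(s['position']);print('tcp rack',t.round(1),s['width'].round(1),s['wrist_force'].round(1),s['orientation'].round(3),'t',s['t'])
    m=(K[...,2]>25)&(abs(K[...,0]-t[0])<9)&(K[...,1]>t[1]+20)&(np.arange(420)[:,None]<330)
    q=K[m];
    c=np.polyfit(q[:,1],q[:,2],1)
    r=abs(q[:,2]-np.polyval(c,q[:,1]))<4;c=np.polyfit(q[r][:,1],q[r][:,2],1)
    print('top plane slope',c[0].round(4),'z at grip',np.polyval(c,t[1]).round(1),'y range',q[r][:,1].min().round(1),q[r][:,1].max().round(1),'n',r.sum())
    return K
if __name__=='__main__': bar(sys.argv[1])
E
python3 bar.py w4; python3 -c "
from h import *
grab('side','s4')"
```

```text
Traceback (most recent call last):
  File "bar.py", line 12, in <module>
    if __name__=='__main__': bar(sys.argv[1])
                             ~~~^^^^^^^^^^^^^
  File "bar.py", line 5, in bar
    s=robot.observe();t=rack(s['position']);print('tcp rack',t.round(1),s['width'].round(1),s['wrist_force'].round(1),s['orientation'].round(3),'t',s['t'])
                                                                        ^^^^^^^^^^^^^^^^
AttributeError: 'float' object has no attribute 'round'
```

View pics/w4.png

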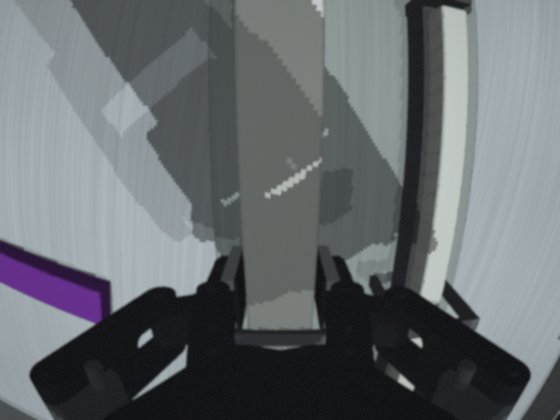

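View pics/s4.png

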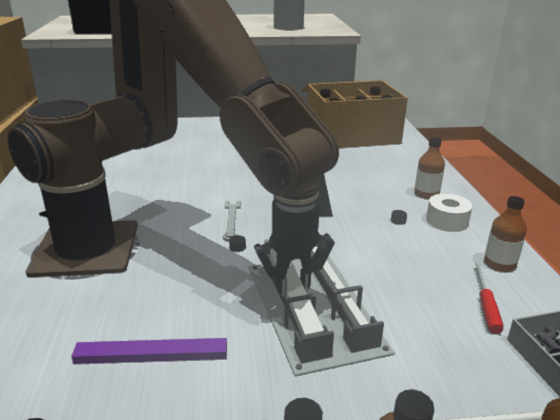

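```bash
sed -i "s/s\['width'\].round(1)/round(float(s['width']),1)/" bar.py; python3 bar.py w5
```

```text
tcp rack [-43.8  -9.  224.2] 31.1 [  2.1  -1.9 -11.2] [-0.001  0.996  0.091 -0.001] t 4.95
top plane slope 0.1268 z at grip 66.3 y range 11.0 103.3 n 11754
```

Call:
servo_tool(commands="0 -0.008 0.001 0 -1; 0 -0.01 0 0 -1; 0 -0.01 0 0 -1; 0 -0.01 0 0 -1; 0 -0.008 0 0 -1")

```text
t: 5.45
position: [400.7, -206.0, 224.3]
orientation: [0.0, 0.996, 0.092, 0.0]
wrist_force: [0.9, 0.6, -2.0]
width: 31.2
```

```bash
python3 bar.py w6
```

```text
tcp rack [-43.7  38.6 223.8] 31.2 [-0.7  0.9 -1.4] [-0.     0.996  0.092 -0.   ] t 5.5
top plane slope 0.1159 z at grip 66.6 y range 58.7 150.2 n 11580
```

Call:
servo_tool(commands="0 -0.009 0 0 -1; 0 -0.01 0 0 -1; 0 -0.01 0 0 -1; 0 -0.01 0 0 -1; 0 0 0 0 -1")

```text
t: 6.0
position: [393.2, -167.4, 223.3]
orientation: [-0.0, 0.996, 0.092, -0.0]
wrist_force: [0.1, -0.1, -0.9]
width: 31.2
```

```bash
python3 bar.py w7;  python3 -c "
from h import *
f=grab('side','s7')
cv2.imwrite('pics/s7c.png',cv2.resize(f['pixels'][200:390,180:420],None,fx=3,fy=3))"
```

```text
tcp rack [-43.8  76.4 223.6] 31.3 [ 0.3 -0.7 -0.2] [-0.     0.996  0.092 -0.   ] t 6.05
top plane slope 0.1178 z at grip 65.4 y range 96.4 189.8 n 11739
```

View pics/s7c.png

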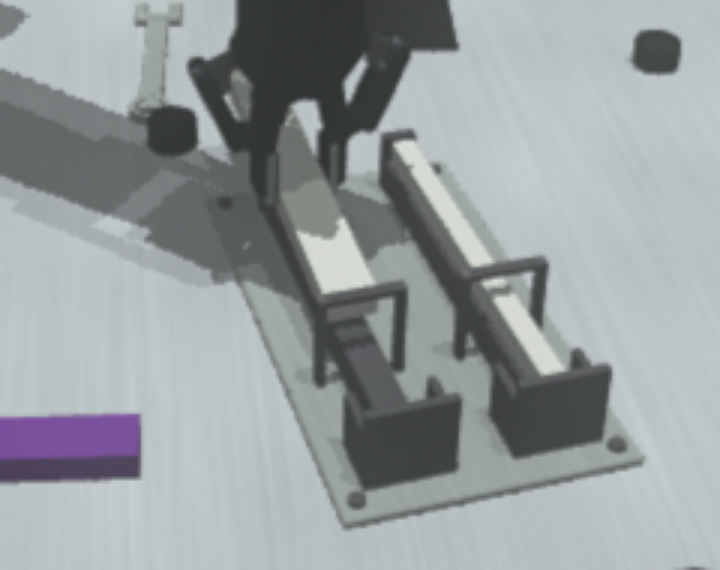

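```bash
python3 -c "
from h import *
f=grab('side','s8');K=rack(cloud(load('s8')));im=f['pixels']
m=(abs(K[...,0]+43.6)<12)&(K[...,2]>33)&(K[...,2]<75)&(K[...,1]>-80)&(K[...,1]<60)
for v in range(290,312):
    r=[(u,K[v,u].round(0).tolist(),int(im[v,u].min())) for u in range(285,315) if m[v,u]]
    print(v,r[len(r)//2] if r else '')
s=robot.observe();plan(s['position'],s['orientation'],[(393.2-.9,-167.4+5,224,10.4),(393,-162,300,10.4),(480,60,290,-5.4),(510,245,270,-5.4)])
"
```

```text
290 (295, [-43.0, -13.0, 55.0], 210)
291 (295, [-45.0, -18.0, 57.0], 211)
292 (296, [-42.0, -17.0, 54.0], 210)
293 (296, [-43.0, -19.0, 53.0], 211)
294 (297, [-43.0, -25.0, 55.0], 212)
295 (299, [-40.0, -26.0, 53.0], 194)
296 (299, [-46.0, -44.0, 66.0], 110)
297 (301, [-44.0, -48.0, 67.0], 90)
298 (302, [-42.0, -48.0, 64.0], 81)
299 (302, [-43.0, -49.0, 63.0], 67)
300 (300, [-47.0, -51.0, 63.0], 75)
301 (300, [-40.0, -32.0, 45.0], 99)
302 (298, [-43.0, -32.0, 43.0], 100)
303 (298, [-44.0, -34.0, 43.0], 100)
304 (298, [-43.0, -32.0, 39.0], 100)
305 (296, [-47.0, -31.0, 37.0], 95)
306 (294, [-50.0, -31.0, 36.0], 88)
307 
308 
309 
310 
311 
yaw 10.52 tilt z [ 0.    -0.001 -1.   ]
-- to (392.3, -162.4, 224, 10.4) 1 rows
-0.0003 -0.0065 -0.0001 0.12; 
-- to (393, -162, 300, 10.4) 2 rows
0.0004 -0.0001 -0.0380 -0.00; 0.0004 -0.0001 -0.0380 -0.00; 
-- to (480, 60, 290, -5.4) 6 rows
0.0209 -0.0338 0.0017 2.63; 0.0194 -0.0347 0.0017 2.63; 0.0178 -0.0356 0.0017 2.63; 0.0161 -0.0363 0.0017 2.63; 0.0144 -0.0370 0.0017 2.63; 0.0127 -0.0377 0.0017 2.63; 
-- to (510, 245, 270, -5.4) 5 rows
0.0025 -0.0374 0.0040 0.00; 0.0025 -0.0374 0.0040 0.00; 0.0025 -0.0374 0.0040 0.00; 0.0025 -0.0374 0.0040 0.00; 0.0025 -0.0374 0.0040 0.00;
```

Call:
servo_tool(commands="0 0 -0.01 0 -1; 0 0 -0.015 0 -1; 0 0 -0.02 0 -1; 0 0 -0.02 0 -1; 0 0 -0.01 0 -1", grip_force=45)

```text
t: 6.65
position: [394.2, -169.4, 301.4]
orientation: [0.001, 0.996, 0.091, 0.002]
wrist_force: [0.2, -0.7, -1.6]
width: 30.8
```

```bash
python3 bar.py w9;  python3 -c "
from h import *
s=robot.observe();plan(s['position'],s['orientation'],[(480,60,290,-5.4),(508.6,241,260,-5.4)],vmax=36)
"
```

```text
tcp rack [-43.   74.7 302.3] 30.9 [ 1.3 -0.2 -1.2] [0.002 0.996 0.091 0.002] t 6.7
top plane slope 0.1136 z at grip 143.5 y range 94.7 187.1 n 11597
yaw 10.48 tilt z [ 0.005 -0.004 -1.   ]
-- to (480, 60, 290, -5.4) 7 rows
0.0180 -0.0300 0.0018 2.27; 0.0168 -0.0307 0.0018 2.27; 0.0155 -0.0313 0.0018 2.27; 0.0143 -0.0319 0.0018 2.27; 0.0130 -0.0325 0.0018 2.27; 0.0117 -0.0330 0.0018 2.27; 0.0104 -0.0334 0.0018 2.27; 
-- to (508.6, 241, 260, -5.4) 6 rows
0.0019 -0.0305 0.0050 -0.00; 0.0019 -0.0305 0.0050 -0.00; 0.0019 -0.0305 0.0050 -0.00; 0.0019 -0.0305 0.0050 -0.00; 0.0019 -0.0305 0.0050 -0.00; 0.0019 -0.0305 0.0050 -0.00;
```

Call:
servo_tool(commands="0.012 -0.02 0.001 1 -1; 0.017 -0.03 0.002 2.5 -1; 0.016 -0.031 0.002 2.5 -1; 0.015 -0.032 0.002 2.5 -1; 0.014 -0.032 0.002 2.5 -1")

```text
t: 7.2
position: [451.1, -14.9, 289.2]
orientation: [-0.0, 1.0, -0.006, -0.0]
wrist_force: [-0.0, -1.2, -1.3]
width: 30.5
```

Call:
servo_tool(commands="0.013 -0.033 0.002 2.5 -1; 0.011 -0.033 0.002 2.3 -1; 0.009 -0.031 0.003 0 -1; 0.002 -0.03 0.005 0 -1; 0.002 -0.03 0.005 0 -1")

```text
t: 7.7
position: [498.6, 139.7, 271.9]
orientation: [0.0, 0.999, -0.046, -0.0]
wrist_force: [-0.3, 0.2, -1.4]
width: 30.9
```

Call:
servo_tool(commands="0.002 -0.03 0.005 0 -1; 0.002 -0.03 0.005 0 -1; 0.002 -0.03 0.005 0 -1; 0.002 -0.02 0.005 0 -1; 0 0 0 0 -1")

```text
t: 8.2
position: [516.3, 248.9, 251.3]
orientation: [0.0, 0.999, -0.045, -0.001]
wrist_force: [0.1, -0.2, -0.6]
width: 31.0
```

```bash
python3 -c "
from h import *
s=robot.observe();print(s['t'],s['position']);plan(s['position'],s['orientation'],[(508.6,241,210,-5.4)],vmax=36)
for n in ('top','side'): grab(n,n+'10')
"
```

```text
8.2 [516.30221829 248.94531339 251.26733066]
yaw -5.16 tilt z [-0.002 -0.    -1.   ]
-- to (508.6, 241, 210, -5.4) 2 rows
-0.0035 0.0043 0.0206 0.12; -0.0035 0.0043 0.0206 0.12;
```

View pics/side10.png

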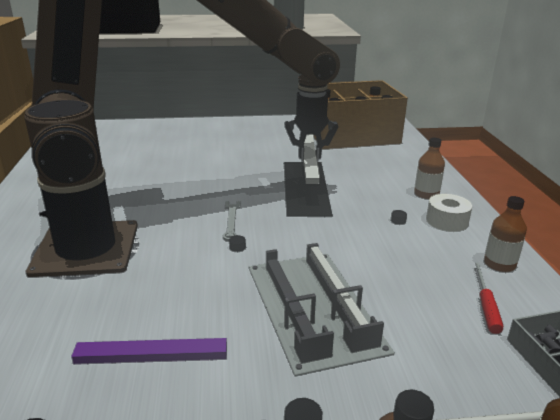

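View pics/top10.png

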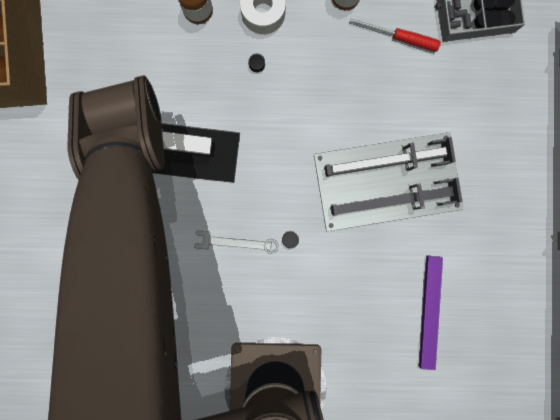

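Call:
servo_tool(commands="-0.004 0.004 0.015 0.2 -1; -0.004 0.004 0.015 0 -1; 0 0 0.01 0 -1; 0 0 0.01 0 -1; 0 0 0 0 -1", grip_force=25)

```text
t: 8.8
position: [507.5, 239.4, 201.3]
orientation: [0.0, 0.999, -0.048, -0.001]
wrist_force: [0.0, -0.4, -1.8]
width: 30.6
```

```bash
cat > bar2.py <<'E'
from h import *
import sys,h
h.RC=np.array([509.5,250.5]);a=np.radians(-5.4);h.XR=np.array([np.cos(a),np.sin(a)]);h.YR=np.array([-np.sin(a),np.cos(a)])
import bar
K=bar.bar(sys.argv[1])
s=robot.observe();t=rack(s['position']);z0=t[2]-158
m=(K[...,2]>12)&(abs(K[...,0]-t[0])<40)&(K[...,1]>t[1]+60)&(np.arange(420)[:,None]<330)
q=K[m]
for lo in range(60,150,20):
    r=q[(q[:,1]>lo)&(q[:,1]<lo+20)]
    if len(r): print(lo,len(r),'x',np.percentile(r[:,0],[1,99]).round(1),'y',r[:,1].max().round(1),'z',np.median(r[:,2]).round(1))
E
python3 bar2.py w11
```

```text
tcp rack [ -0.6 -10.9 202.2] 31.1 [ 0.1  1.1 -0.5] [ 0.     0.999 -0.048 -0.001] t 8.85
top plane slope 0.115 z at grip 43.5 y range 9.1 101.4 n 11561
60 4856 x [-17.2  13.9] y 80.0 z 52.8
80 4816 x [-17.2  13.8] y 100.0 z 55.0
100 230 x [-17.2  14.3] y 101.7 z 56.0
```

Call:
servo_tool(commands="0.0015 -0.0015 0.004 0 -1; 0 0 0.004 0 -1; 0 0 0.004 0 -1; 0 0 0.003 0 -1; 0 0 0 0 -1", grip_force=20)

```text
t: 9.35
position: [510.1, 241.9, 188.5]
orientation: [-0.0, 0.999, -0.048, 0.001]
wrist_force: [0.4, 2.1, 2.4]
width: 30.8
```

```bash
python3 bar2.py w12
```

```text
tcp rack [  1.4  -8.6 188.5] 30.7 [-0.2  2.2  3.3] [-0.     0.999 -0.048  0.001] t 9.4
top plane slope 0.0795 z at grip 30.6 y range 11.4 105.8 n 11406
60 4578 x [-14.  17.] y 80.0 z 36.8
80 4544 x [-14.1  17.1] y 100.0 z 38.4
100 1172 x [-14.2  17.1] y 106.0 z 39.4
```

Call:
servo_tool(commands="0 0 0.002 0 -1; 0 0 0.002 0 -1; 0 0 0.002 0 -1; 0 0 0.0015 0 -1; 0 0 0 0 -1")

```text
t: 9.9
position: [509.5, 241.4, 180.0]
orientation: [0.0, 0.999, -0.048, 0.0]
wrist_force: [1.6, 3.2, 2.9]
width: 31.0
```

```bash
python3 bar2.py w13
```

```text
tcp rack [  0.9  -9.1 180.1] 31.0 [1.7 2.  3.2] [ 0.     0.999 -0.048  0.   ] t 9.95Traceback (most recent call last):
  File "bar2.py", line 5, in <module>
    K=bar.bar(sys.argv[1])
  File "bar.py", line 8, in bar
    c=np.polyfit(q[:,1],q[:,2],1)
    raise TypeError("expected non-empty vector for x")
TypeError: expected non-empty vector for x
```

```bash
sed -i "s/K\[...,2\]>25/K[...,2]>12/" bar.py; python3 bar2.py w14
```

```text
tcp rack [  0.9  -9.1 180.1] 30.5 [1.  1.8 3.8] [ 0.     0.999 -0.048  0.   ] t 10.0
top plane slope 0.0019 z at grip 22.4 y range 10.9 108.2 n 10835
60 4152 x [-15.   16.2] y 80.0 z 22.6
80 3990 x [-15.   16.2] y 100.0 z 22.6
100 1448 x [-14.9  16.3] y 108.4 z 22.5
```

Call:
servo_tool(commands="0 0 0 0 0.1; 0 0 0 0 0.3; 0 0 0 0 0.4; 0 0 0 0 0.4; 0 0 0 0 0.4")

```text
t: 10.5
position: [509.3, 241.3, 179.9]
orientation: [0.0, 0.999, -0.048, -0.0]
wrist_force: [-0.6, -0.1, -0.1]
width: 59.9
```

Call:
servo_tool(commands="0 0 -0.01 0 0.5; 0 0 -0.02 0 0.5; 0 0 -0.03 0 0.5; 0 0 -0.04 0 0.5; 0 0 -0.04 0 0.5")

```text
t: 11.0
position: [509.1, 241.3, 322.0]
orientation: [0.0, 0.999, -0.048, -0.0]
wrist_force: [1.3, 0.8, -0.7]
width: 64.0
```

```bash
python3 bar2.py w15
```

```text
tcp rack [  2.6  -8.1 330.6] 64.2 [2.5 1.8 4.2] [-0.002  0.999 -0.048  0.006] t 11.05
top plane slope -0.0012 z at grip 22.2 y range 12.0 121.8 n 2857
60 942 x [-15.3  16.6] y 80.0 z 22.1
80 923 x [-15.2  15.8] y 100.0 z 22.0
100 908 x [-15.2  15.8] y 120.0 z 22.0
120 69 x [-14.6  15.2] y 121.8 z 21.4
```

View pics/w15.png

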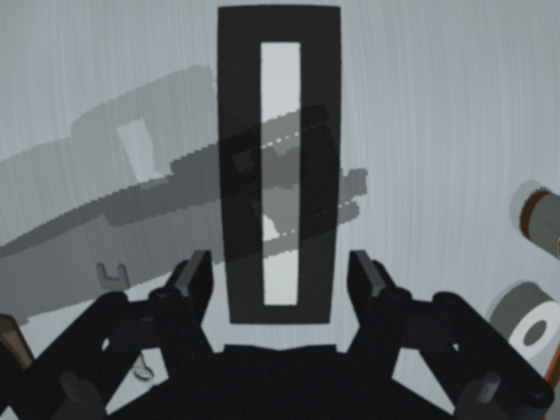

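Call:
servo_tool(commands="0 0.02 -0.01 0 0.5; 0 0.02 0 0 0.5; 0 0 0 0 0.5; 0 0 0 0 0.5; 0 0 0 0 0.5")

```text
t: 11.55
position: [505.6, 202.0, 330.2]
orientation: [-0.0, 0.999, -0.048, -0.0]
wrist_force: [-0.0, 0.4, -0.2]
width: 64.2
```

```bash
python3 -c "
from h import *
a=load('top0')['pixels'][120:240,305:475].astype(int);f=grab('top','topf');b=f['pixels'][120:240,305:475].astype(int)
d=abs(a-b).max(2)>40; print('narrow lane changed px',d[20:60].sum(),'wide lane',d[60:105].sum())
s=robot.observe();print(s['t'],abs(s['qvel']).max(),s['position'])
print(robot.job_done())"
```

```text
narrow lane changed px 2317 wide lane 4266
11.6 0.004229066080029448 [505.57485599 202.11692945 330.03594168]
the job is handed in; nothing more can be done
None
```

View pics/topf.png

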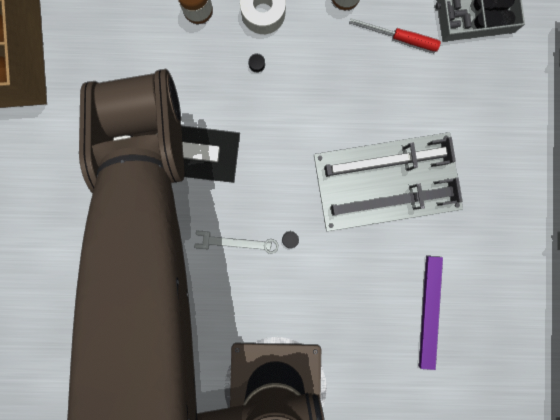

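The wide white bar is out of the rack and lying flat and lengthwise on the black mat, about in its middle. I handed the job in at 11.6 s.

- **Removal:** I gripped the bar near its middle and lifted it until the strap tipped the lip end up, at a slope of about 0.12. I then drew it 86 mm towards the lip. The side camera put the tail about 10 mm past the strap before I lifted it clear.
- **Placing:** I lowered it onto the mat and let it settle flat in a light grip before opening the fingers. After release the wrist camera showed it level (top at 22 mm), within about 1 mm of the mat's centreline and 1–2 mm of its middle lengthwise. The gripper was clear of everything.
- **Forces:** The highest wrist force I saw was about 11 N, against the strap.
- **Check that disagreed:** My before-and-after pixel comparison of the rack showed many changed pixels (2317) in the narrow bar's lane. In the final top picture the narrow bar and rack lie where they did at the start, at about (385,161). I think the change is only lighting or shadow, but I looked at that picture only after handing in and did not measure the narrow bar separately.

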